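# Hook a dropped jar band out from behind the machine guard

## Task

An orange metal jar band has dropped behind the fixed wire guard of the jar closer, where hands do not fit. Take the red-handled hooked rod from its wooden rack, reach it in under the guard and, with the hook alone, draw the band out until it is pressed home against the rubber-faced stop for a moment: firmly, but not so hard that the thin band dents. Leave the band lying there, put the rod back in its rack hanging hook down, and leave the jars and other things where they stand.

Things in the scene. Friction and masses are not known exactly. Their poses are not given: they have to be found in the camera images.
- guard: Fixed wire guard on a grey jar-closing machine. Origin: middle of its open front at table level; +x runs inwards under the guard, z up, y across. Opening 188 mm wide between yellow posts. Bar roof over x = 0 to 170 mm, bars at the sides, the machine (216 mm wide, 195 mm tall) behind. The floor is the table (pale sheet, flush). Two rails, 8 mm high, run out in front at y = +-80 mm to x = -135 mm
- guard_top (a point): Middle of the yellow bar across the top of the guard's opening, 100 mm above the table. The underside of this bar and of the steel roof bars behind it (6 mm thick, 33 mm apart) is 96 mm above the table
- stop_mid (a point): Point on the table, 85 mm in front of the guard's opening. Near it a blue stop bar (174 mm across, 14 mm tall, 12 mm thick) with a black rubber face (120 mm across, 13 mm tall) towards the guard is clamped across the rails. The clamp's setting differs each time and is not measured: the rubber's face lies within 10 mm of this point, nearer the guard or farther
- stop_rubber (a point): Same point as stop_mid; how the rubber behaves: it gives away from the guard by about 4 N per mm and bottoms out after 6 mm. The band is home when the hook presses it into the rubber with 4 to 14 N for at least half a second (9 N is a good aim). Stop and rubber count as part of the guard
- band: Orange-enamelled tin ring (screw band of a canning jar), 70 mm outside and 62 mm inside diameter, 18 mm tall, about 30 g, lying flat on the table under the guard's roof. Origin: centre of its underside. It is thin and dents if the rod bears on it with more than 20 N
- rod: Hooked rod: steel bar 8 mm thick along its x from -110 to +190 mm, bent straight down at the +x end; red handle 110 mm long, 18 mm wide (y), 24 mm tall (z) around the origin. Origin: centre of the handle, on the bar's centre line; z up when the hook hangs down. 180 g, centre of mass within 30 mm of the origin. It starts in the rack
- rod_tip (a point): Lowest point of the rod's hook, at (190, 0, -34) mm in the rod's frame
- rack: Fixed wooden rack, base 220 x 70 mm. Origin: middle of its base at table level. Two posts 12 mm thick at x = +-80 mm, with V forks open upwards (13 mm wide at the bottom, 35 mm at the top, 96 mm above the table), carry the rod's bar before and behind its handle, hook towards +x; the bar's centre line is then 70 mm above the table along the rack's x axis, handle over the origin
- jar_salsa: low red-filled jar with steel lid, 64 mm diameter, 75 mm tall; stands on one side of the draw lane, just in front of the guard, about 130 mm from the lane's middle. Origin: centre of its underside
- jar_pickle: low green-filled jar, same size as jar_salsa, on the other side of the lane (the two may be swapped). Origin: centre of its underside
- jar_honey: amber-filled jar, 72 mm diameter, 100 mm tall, on the far side of the table. Origin: centre of its underside
- jar_quart: tall dark-red jar, 90 mm diameter, 165 mm tall, on the far side of the table. Origin: centre of its underside
- lid_stack: stack of flat white jar lids in one piece, 68 mm diameter, 14 mm high, at the near right of the lane. Origin: centre of its underside
- spoon: wooden spoon lying on the table at the near left. Origin on its underside
Things that resemble listed ones, but are neither listed nor needed, are in the scene too. Leave any blue look-alike of the rack alone.

How it is judged:
By the outcome, as a careful person would: the job done as asked, in the order asked, and still so for the second after the job is handed in, with the robot touching nothing.
It also fails if it takes over 72 s, if anything falls off the work surface, if the arm or the gripper's body presses on something with over 40 N, if the wrist force passes 120 N, or if a joint passes its speed limit or range.

## Robot

A 6-joint arm with a two-finger parallel gripper is mounted at the origin on the work surface. World frame = base frame: x ahead of the robot, y to its left, z up, the work surface at z = 0. Lengths are in mm, angles in degrees, forces in N, time in s.
With the tool pointing down it reaches from about 350 to 850 mm from the base axis. Payload 8.1 kg.
Tool frame: the origin (TCP) lies between the finger pads; the fingertips stand 22 mm ahead of it and the grasp point (between the pads) lies 3 mm ahead of it; z points along the fingers, y is the line along which they close (so a half turn about z gives the same grasp; the last joint's range is limited). The gripper opens to 85 mm and grips with 20 to 120 N. Pads are 22 mm wide; open, the fingers measure 114 mm over their backs; the gripper's body (76 mm by 85 mm) begins 54 mm behind the grasp point. The pads swing forward as they close: fully open they stand 13 mm farther back than shut.
Start: joints at [-71.872, 7.471, 85.268, -0, 87.261, -4.893], TCP at [234.665, -552.212, 253.292] pointing down, gripper open.
Joint ranges: [-169.43, 169.43], [-51.17, 129.36], [1.28, 143.12], [-76.62, 256.62], [0, 156.53], [-152.29, 152.29]. Speed limits (degrees/s): [136.94, 136.94, 159.86, 180, 180, 180].

## Interface

Orientations are given as [roll, pitch, yaw] about the fixed x, y, z axes, in that order (R = Rz(yaw) Ry(pitch) Rx(roll)).
In Python, from bench import r, vision gives the robot as it stands.
- The arm moves only by the tool step_arm, never from a script. Its argument "targets" is a list that holds one entry, the list of rows, each a list of 6 numbers: the shift along the world's x, y, z in mm, then the turn, a rotation vector about the world's x, y, z in rad. In form: [[[x, y, z, rx, ry, rz], ...]]. A call has 1 to 12 rows; each row is the pose to reach, as a shift and turn from the pose commanded when the call began; what a row does not reach only later rows make up. A row lasts 1/12 s, in which the tool goes at most 41.7 mm and 7.16 degrees, less where a joint would pass 70% of its speed; a pose out of reach is approached as far as the arm can. A call with a gripper value outside its range is refused whole. "fingers" is the gripper's target within -1 to 1 (shut at 1, half-way at 0, fully open at -1), set as the call begins (left out, the last holds). The fingers move at their own pace and stop on an object; "newtons" is the grip in N (left out, the last holds). Time passes only in rows, so rows that repeat a pose let the fingers close. It gives the time, the measured TCP pose, the force, the opening and the grip force at its end, in the units of the state.
- r.sense(): the state, without advancing time (a new reading comes with each control period).
- vision.snapshot(name): name is "scene" or "top" or "wrist"; returns a dict with "img" (420x560x3 uint8, blue, green, red), "mtx" (3x3 intrinsics, pixels), "eye" and "attitude" of the camera in the world. Camera axes: x right, y up, looking along -z (the intrinsics and any distortion apply to the point x, -y, -z); pixel columns grow to the right and rows downward; lengths in mm; the calibration is good to about 2 mm. A picture is of the moment at which its call begins. There is no depth.
- r.hand_in(): hands the job in; it is judged then, once.
The state is a dict: "time": time; "joint_pos": joint angles; "qd": joint speeds; "joint_efforts": joint torques, N m; "tool_pos": TCP position; "tcp_rot": TCP orientation; "ft_force": force on the tool from outside, world axes, zero at the start; "wrist_torque": the same for the moment, N m; "finger_gap": finger opening in mm; "grip_force": force on a finger pad.
Only numpy, scipy, OpenCV 4.12 (cv2) and the standard library are available. Lean on these libraries where they do the work, as an engineer would, in place of code of your own. Each camera call takes 0.05 s, during which the arm holds its last target. There are 200 camera calls.

## Working session

There is one attempt and no reset: what is moved stays moved. The work goes in short steps, Python scripts to look and compute and a tool call to move; the robot and the scene stay as the last step left them, time stands still between calls to the robot, and variables do not carry over. Pictures are saved under pics/ and viewed, at most 10 in all, crops included, and the job is handed in when it is done.

Besides the shell and the picture viewer there is one more tool, called after "Emit:" by a JSON object that holds its "fn" and its "kwargs". step_arm: Moves the arm, as the interface text tells. Its arguments: {"type":"object","properties":{"targets":{"type":"array"},"fingers":{"type":"number"},"newtons":{"type":"number"}},"required":["targets"]}

```bash
mkdir -p pics; ls; cat > h.py <<'E'
import numpy as np, cv2
from bench import r, vision
def snap(n,f):
    s=vision.snapshot(n); cv2.imwrite('pics/'+f,s['img']); np.savez('pics/'+f[:-4]+'.npz',**{k:np.array(v) for k,v in s.items()}); return s
def load(f): return dict(np.load('pics/'+f+'.npz'))
E
python3 - <<'E'
from h import *
for n in('scene','top'):
    s=snap(n,n+'0.png'); print(n,s.keys(),s['mtx'],s['eye'],s['attitude'])
print(r.sense())
E
```

```text
pics
scene dict_keys(['img', 'mtx', 'eye', 'attitude']) [[528.35857243   0.         283.98046002]
 [  0.         528.35857243 208.47340187]
 [  0.           0.           1.        ]] [1208.56679847  509.86807378 1205.10940128] [ 38.65181428   0.68651713 126.03091399]
top dict_keys(['img', 'mtx', 'eye', 'attitude']) [[499.12031463   0.         285.38856407]
 [  0.         499.12031463 207.96491705]
 [  0.           0.           1.        ]] [ 410.82481389  -12.5786443  1462.54512923] [  2.88005533  -0.41451589 -91.15904517]
{'time': 0.1, 'joint_pos': array([-7.18698677e+01,  7.50903168e+00,  8.53241306e+01,  1.12597915e-03,
        8.72620819e+01, -4.89245183e+00]), 'qd': array([-0.05458365, -0.06705798, -0.16264795, -0.01232602,  0.14143506,
        0.04994715]), 'joint_efforts': array([ 1.15459112e-03, -5.70948958e+01, -5.01944876e+01, -5.32289766e-05,
        8.04552867e-03, -4.31722515e-05]), 'tool_pos': array([ 234.54366851, -551.75275658,  252.35708829]), 'tcp_rot': array([-1.79905199e+02, -9.24346852e-03,  2.30225218e+01]), 'ft_force': array([0.14061469, 0.56959715, 0.29368669]), 'wrist_torque': array([ 0.05585042,  0.00561265, -0.0355078 ]), 'grip_force': 0.0, 'finger_gap': 85.49718168764225}
```

View pics/scene0.png

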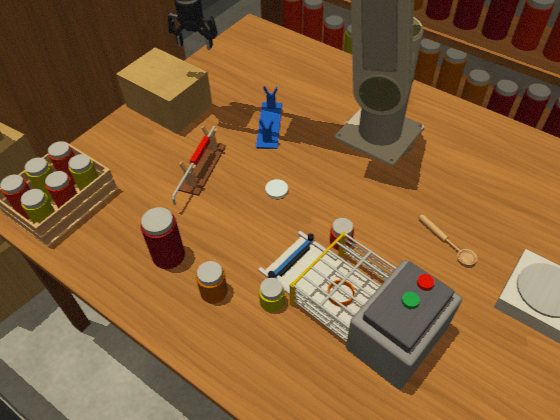

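View pics/top0.png

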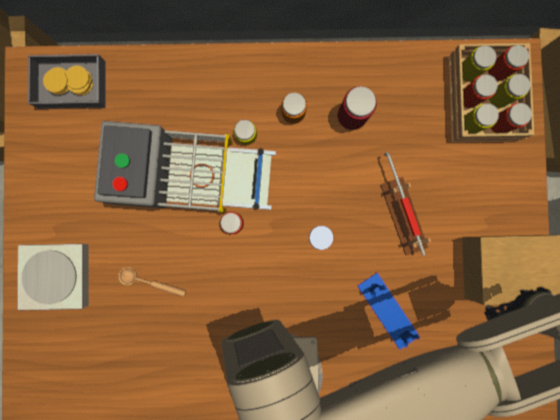

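The scene view shows the rod with its red handle in the wooden rack at (200,155), the guard at (340,280) with the band at (342,292), and the blue look-alike rack at (268,118). In the top view these are the rod at (406,210), the hook at (387,155), the band at (202,176), the stop at (260,180) and the blue rack at (388,310). The brown wooden rack under the red handle is the one meant.

```bash
python3 - <<'E'
from h import *
t=cv2.imread('pics/top0.png')
a=cv2.resize(t[110:240,90:290],None,fx=4,fy=4,interpolation=cv2.INTER_CUBIC)[:, :]
b=cv2.resize(t[140:270,360:450],None,fx=4.6,fy=4.6,interpolation=cv2.INTER_CUBIC)
cv2.imwrite('pics/ga.png',a); cv2.imwrite('pics/ra.png',b); print(a.shape,b.shape)
E
```

```text
(520, 800, 3) (598, 414, 3)
```

View pics/ga.png

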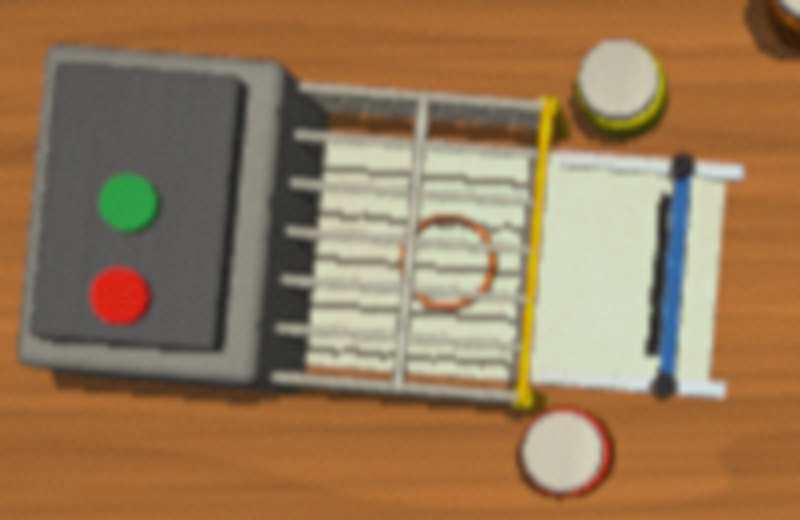

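View pics/ra.png

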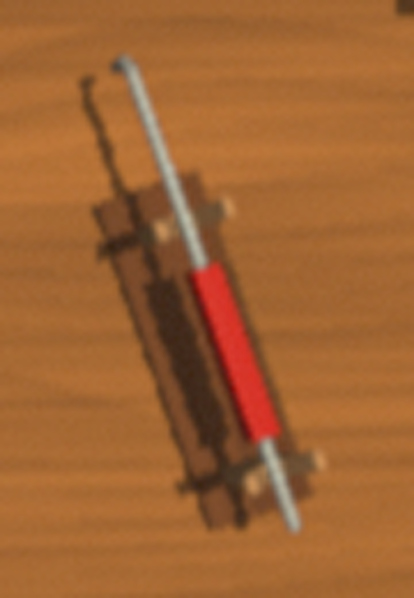

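The crops confirm it. The brown rack with pale V posts carries the red-handled rod, with the tail at crop (296,530) and the bend at (122,65). The yellow bar runs from (549,100) to (523,400), the rail ends are at (743,173) and (725,390), the rubber face runs from (662,200) to (650,352), and the band ring is centred at (449,263).

```bash
cat >> h.py <<'E'
from scipy.spatial.transform import Rotation as Ro
def ray(s,u,v,z):
    R=Ro.from_euler('xyz',np.array(s['attitude']),degrees=True).as_matrix()
    K=np.array(s['mtx']);d=np.linalg.inv(K)@[u,v,1]; d=R@(d*[1,-1,-1]); e=np.array(s['eye'])
    return e+d*(z-e[2])/d[2]
def proj(s,p):
    R=Ro.from_euler('xyz',np.array(s['attitude']),degrees=True).as_matrix()
    c=R.T@(np.array(p)-np.array(s['eye']))*[1,-1,-1]; c=np.array(s['mtx'])@c; return c[:2]/c[2]
E
python3 - <<'E'
from h import *
s=load('top0'); np.set_printoptions(precision=1,suppress=True)
G=lambda x,y,z: ray(s,90+x/4-.4,110+y/4-.4,z)
P=lambda x,y,z: ray(s,360+x/4.6-.4,140+y/4.6-.4,z)
a,b=P(296,530,70),P(122,65,70); d=b-a; print('rod',a,b,np.hypot(*d[:2]),np.degrees(np.arctan2(d[1],d[0])),'orig',a+d/np.linalg.norm(d)*110)
for c in [(97,212),(200,175),(210,528),(308,488)]: print('base',P(*c,10))
h=[P(*c,82) for c in [(192,272),(220,262),(250,440),(278,432)]]; print('handle',np.mean(h,0))
y1,y2=G(549,100,104),G(523,400,104); m=(y1+y2)/2; print('bar',y1,y2,m,np.hypot(*(y1-y2)[:2]))
r1,r2=G(743,173,8),G(725,390,8); rm=(r1+r2)/2;print('rail',r1,r2,rm,np.hypot(*(r1-r2)[:2]))
d=m-rm;print('axis',np.hypot(*d[:2]),np.degrees(np.arctan2(d[1],d[0])), 'perp from bar',np.degrees(np.arctan2((y1-y2)[1],(y1-y2)[0]))+90, np.degrees(np.arctan2((r1-r2)[1],(r1-r2)[0]))+90)
print('rub',G(660,200,13),G(648,352,13)); print('band',G(449,263,18))
print('salsa',G(565,452,75),'pickle',G(618,80,75))
E
```

```text
rod [ 342.3 -407.4   70. ] [ 627.8 -310.5   70. ] 301.44138542478333 18.75289953053848 orig [ 446.5 -372.    70. ]
base [ 543.4 -304.5   10. ]
base [ 565.7 -370.9   10. ]
base [ 341.8 -370.    10. ]
base [ 365.7 -432.9   10. ]
handle [ 450.9 -370.8   82. ]
bar [683.6 132.7 104. ] [478.  153.3 104. ] [580.8 143.  104. ] 206.640258017894
rail [646.2   1.6   8. ] [487.1  17.8   8. ] [566.7   9.7   8. ] 159.90803977837535
axis 134.0775102804236 83.94700920852985 perp from bar 84.26995718925164 84.18983046053398
rub [626.7  62.5  13. ] [515.7  73.1  13. ]
band [582.9 216.1  18. ]
salsa [442.7 128.2  75. ] pickle [702.7  87.3  75. ]
```

Emit:
{"fn": "step_arm", "kwargs": {"targets": [[[10,9,-2,0,0,-0.004],[30,26,-7,0,0,-0.011],[57,48,-13,0,0,-0.02],[85,72,-20,0,0,-0.03],[114,97,-27,0,0,-0.04],[142,121,-33,0,0,-0.05],[170,144,-40,0,0,-0.06],[193,164,-46,0,0,-0.068],[207,176,-49,0,0,-0.073],[213,181,-50,0,0,-0.0745],[213,181,-50,0,0,-0.0745]]], "fingers": -1}}

```text
time: 1.02
tool_pos: [448.7, -369.2, 202.6]
tcp_rot: [-179.9, 0.0, 18.9]
ft_force: [-0.7, 0.1, 0.8]
finger_gap: 85.5
grip_force: 0.0
```

```bash
python3 - <<'E'
from h import *
s=snap('wrist','w1.png'); print(s['eye'],s['attitude'])
q=r.sense(); print(q['time'],q['tool_pos'],q['tcp_rot'])
o=np.array([449,-371.3,70]);d=np.array([np.cos(np.radians(18.75)),np.sin(np.radians(18.75)),0])
for k in(-110,-80,0,80,190): print(k,proj(s,o+k*d))
E
```

```text
[ 522.3009218  -343.3131955   323.43609399] [-1.77608906e+01  4.97623637e-02 -7.10802309e+01]
1.0667 [ 447.87715246 -370.53720279  203.01745744] [-1.79974404e+02  3.04796192e-02  1.88553218e+01]
-110 [287.8550639  336.59725014]
-80 [288.07189612 303.86892517]
0 [288.72325545 205.55374021]
80 [289.50659904  87.31705193]
190 [ 290.88481817 -120.70924512]
```

View pics/w1.png

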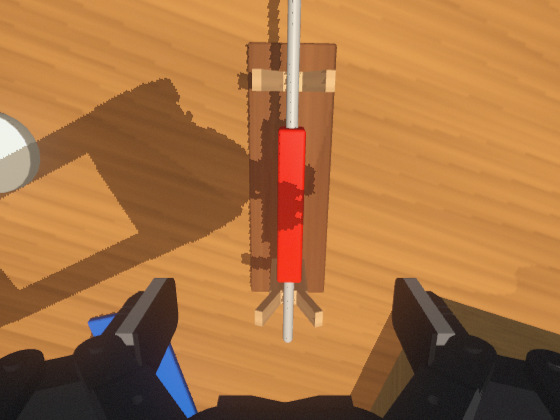

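The wrist view shows the rod centred in the brown rack: tail at (288.5,342), handle rows 128–282, bar at (293.5,20).

```bash
python3 - <<'E'
from h import *
s=load('w1')
im=s['img'].astype(int)
pts=[]
for v in list(range(3,60,4))+list(range(98,122,3))+list(range(316,338,3)):
    g=im[v,270:312]; br=(g.min(1)>105)&(g.max(1)-g.min(1)<45); u=np.where(br)[0]
    if len(u)>4: pts.append(ray(s,270+u.mean(),v,72)[:2])
hs=[]
for v in range(135,278,6):
    g=im[v,265:320]; u=np.where((g[:,2]>120)&(g[:,1]<60))[0]
    if len(u)>4: hs.append(ray(s,265+(u.min()+u.max())/2,v,80)[:2])
for n,p in(('bar',pts),('handle',hs)):
    p=np.array(p);c=p.mean(0);d=np.linalg.svd(p-c)[2][0];d*=np.sign(d[0]);print(n,len(p),c,np.degrees(np.arctan2(d[1],d[0])),'y at x=449',c[1]+(449-c[0])*d[1]/d[0],np.abs((p-c)@[-d[1],d[0]]).max())
print('tail',ray(s,288.5,342,70),'hfront',ray(s,292,128,82),'hback',ray(s,289,282,70),ray(s,289,279,82))
E
```

```text
bar 31 [ 493.20161443 -357.74071288] 18.068126750865105 y at x=449 -372.1608164409905 0.32693837026507133
handle 23 [ 450.61239957 -371.63698574] 17.97332943024151 y at x=449 -372.1600564528349 0.3348822091969901
tail [ 340.15291166 -408.8281221    70.        ] hfront [ 501.92396272 -355.04319455   82.        ] hback [ 391.4710666  -391.45852124   70.        ] [ 399.96347642 -388.38207018   82.        ]
```

Emit:
{"fn": "step_arm", "kwargs": {"targets": [[[1,-1,-20,0,0,-0.012],[1,-1,-50,0,0,-0.012],[1,-1,-80,0,0,-0.012],[1,-1,-105,0,0,-0.012],[1,-1,-120,0,0,-0.012],[1,-1,-127,0,0,-0.012],[1,-1,-127,0,0,-0.012]]], "fingers": -1}}

```text
time: 1.65
tool_pos: [446.8, -372.3, 74.5]
tcp_rot: [-179.8, 0.1, 18.0]
ft_force: [-0.7, -0.2, 0.7]
finger_gap: 85.4
grip_force: 0.0
```

Emit:
{"fn": "step_arm", "kwargs": {"targets": [[[0,0,0,0,0,0],[0,0,0,0,0,0],[0,0,0,0,0,0],[0,0,0,0,0,0],[0,0,0,0,0,0],[0,0,0,0,0,0],[0,0,0,0,0,0],[0,0,0,0,0,0]]], "fingers": 1, "newtons": 100}}

```text
time: 2.32
tool_pos: [449.3, -372.7, 77.3]
tcp_rot: [179.9, -0.0, 18.1]
ft_force: [-0.8, 0.7, 6.8]
finger_gap: 16.7
grip_force: 97.7
```

Emit:
{"fn": "step_arm", "kwargs": {"targets": [[[0,0,3,0,0,0],[0,0,8,0,0,0],[0,0,16,0,0,0],[0,0,28,0,0,0],[0,0,46,0,0,0],[0,0,70,0,0,0],[0,0,95,0,0,0],[0,0,120,0,0,0],[0,0,142,0,0,0],[0,0,155,0,0,0],[0,0,160,0,0,0],[0,0,160,0,0,0]]]}}

```text
time: 3.32
tool_pos: [449.2, -372.7, 238.0]
tcp_rot: [179.9, -0.1, 18.1]
ft_force: [-0.1, 0.3, -1.6]
finger_gap: 16.3
grip_force: 97.6
```

```bash
python3 - <<'E'
from h import *
s=load('top0')
for n,u,v,z in(('quart',360,103,165),('honey',294,106,100),('lids',321,238,14)): print(n,ray(s,u,v,z))
snap('top','top1.png')
q=r.sense(); print(q['time'],q['tool_pos'],q['tcp_rot'],q['ft_force'],q['wrist_torque'],q['finger_gap'])
E
```

```text
quart [ 748.74070137 -225.35695452  165.        ]
honey [760.62967482 -53.30718841 100.        ]
lids [ 394.26998657 -125.975245     14.        ]
3.3667 [ 448.65267661 -372.19708165  236.20811342] [ 1.79989444e+02 -5.20842799e-03  1.80658357e+01] [ 0.28950769 -0.17878722 -2.18757086] [-0.0038877  -0.01484782 -0.036453  ] 16.434094718764303
```

Emit:
{"fn": "step_arm", "kwargs": {"targets": [[[3,8,0,0,0,0.035],[10,27,0,0,0,0.115],[20,53,0,0,0,0.231],[30,80,0,0,0,0.346],[40,106,0,0,0,0.462],[50,133,0,0,0,0.577],[61,159,0,0,0,0.693],[71,186,0,0,0,0.808],[81,212,0,0,0,0.924],[91,239,0,0,0,1.04],[98,257,0,0,0,1.12],[101,265,0,0,0,1.1545]]]}}

```text
time: 4.37
tool_pos: [549.4, -103.7, 234.1]
tcp_rot: [-179.8, -0.1, 84.7]
ft_force: [0.1, -0.1, -2.1]
finger_gap: 16.4
grip_force: 97.6
```

Emit:
{"fn": "step_arm", "kwargs": {"targets": [[[0,0,-15,0,0,0],[0,0,-40,0,0,0],[0,0,-65,0,0,0],[0,0,-85,0,0,0],[0,0,-96,0,0,0],[0,0,-100,0,0,0],[0,0,-100,0,0,0]]]}}

```text
time: 4.95
tool_pos: [548.6, -107.0, 134.7]
tcp_rot: [-179.8, -0.0, 84.2]
ft_force: [0.4, 0.4, -1.0]
finger_gap: 16.2
grip_force: 97.7
```

```bash
python3 - <<'E'
from h import *
s=snap('wrist','w2.png'); t=snap('top','top2.png')
cv2.imwrite('pics/top2c.png',cv2.resize(t['img'][110:260,150:350],None,fx=4,fy=4,interpolation=cv2.INTER_CUBIC))
q=r.sense(); print(q['time'],q['tool_pos'],q['tcp_rot'],q['ft_force'])
E
```

```text
5.05 [ 550.21212882 -107.49114451  137.3130187 ] [1.79932843e+02 1.23791804e-02 8.42038357e+01] [ 0.16812989 -0.05375061 -1.60475313]
```

View pics/w2.png

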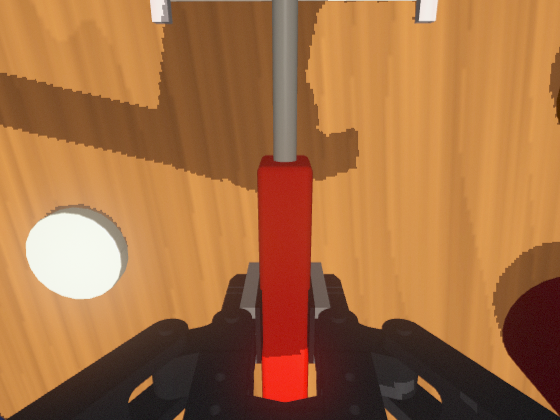

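The wrist view shows the rod held straight along the tool axis, the rail ends at (161,10) and (427,10), and the handle front at (285,160). Next I check the lateral alignment and refine the band position with the scene camera.

```bash
python3 - <<'E'
from h import *
np.set_printoptions(precision=1,suppress=True)
s=load('w2'); print('rails',ray(s,161,12,8),ray(s,427,12,8),'hfront',ray(s,285,157,148-2.5))
t=snap('scene','scene2.png')
cv2.imwrite('pics/sc2.png',cv2.resize(t['img'][210:350,240:400],None,fx=4.2,fy=4.2,interpolation=cv2.INTER_CUBIC))
E
```

```text
rails [486.8  23.    8. ] [644.7   6.9   8. ] hfront [554.3 -47.5 145.5]
```

View pics/sc2.png

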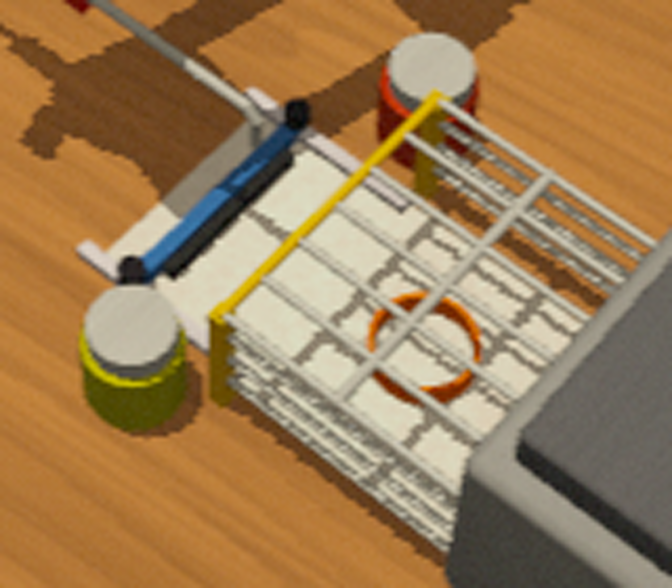

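View pics/top2c.png

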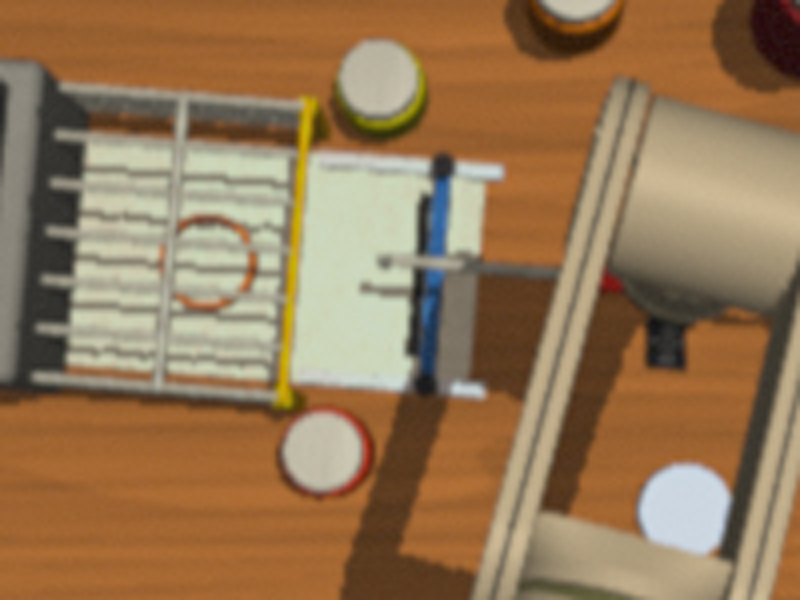

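The scene crop shows the ring centred at (424,347) inside the guard, and the rubber's inner top edge from about (180,262) to (290,152). The top crop puts the hook bend at (380,262), in line with the ring at (208,262).

```bash
python3 - <<'E'
from h import *
np.set_printoptions(precision=1,suppress=True)
s=load('scene2');t=load('top2')
S=lambda x,y,z: ray(s,240+x/4.2-.4,210+y/4.2-.4,z)
T=lambda x,y,z: ray(t,150+x/4-.4,110+y/4-.4,z)
O=np.array([580.8,143,0]);a=np.radians(84.2);u=np.array([np.cos(a),np.sin(a),0]);v=np.array([-np.sin(a),np.cos(a),0])
g=lambda p:np.array([(p-O)@u,(p-O)@v,p[2]])
# scene band via colour mask within crop
def band(s,box,z):
    im=s['img'];hsv=cv2.cvtColor(im,cv2.COLOR_BGR2HSV);x0,y0,x1,y1=box
    m=((hsv[...,0]<14)&(hsv[...,1]>150)&(hsv[...,2]>90)).astype(np.uint8)[y0:y1,x0:x1]
    p=cv2.findNonZero(m); e=cv2.fitEllipse(cv2.convexHull(p)); c=(e[0][0]+x0,e[0][1]+y0); return c,ray(s,*c,z)
for n,q in(('scene band',band(s,(325,275,358,310),9)),('top band',band(t,(188,160,216,190),12))): print(n,q[0],q[1],g(q[1]))
for n,p in(('scene band',S(424,347,9)),('topband',T(209,262,18)),('hook end',T(378,262,135)),('rubS',S(180,262,13)),('rubS',S(290,152,13)),('rubT',T(422,200,13)),('rubT',T(409,352,13)),('bar mid S',(S(438,97,104)+S(222,312,104))/2),('bar mid T',(T(310,100,104)+T(285,400,104))/2)): print(n,p,g(p))
E
```

```text
scene band (339.87146949768066, 292.98923683166504) [584.7 215.7   9. ] [72.8  3.5  9. ]
top band (201.13661766052246, 175.22265529632568) [584.  219.2  12. ] [76.1  4.5 12. ]
scene band [581.8 216.    9. ] [72.7  6.4  9. ]
topband [583.6 216.1  18. ] [73.   4.6 18. ]
hook end [567.5  84.9 135. ] [-59.1   7.4 135. ]
rubS [621.6  60.3  13. ] [-78.2 -48.9  13. ]
rubS [512.4  69.2  13. ] [-80.4  60.6  13. ]
rubT [626.7  61.1  13. ] [-76.9 -53.9  13. ]
rubT [515.7  72.4  13. ] [-76.8  57.7  13. ]
bar mid S [579.3 143.6 104. ] [  0.4   1.6 104. ]
bar mid T [580.8 142.  104. ] [ -1.   -0.1 104. ]
```

Emit:
{"fn": "step_arm", "kwargs": {"targets": [[[1,0,-12,0,0,0],[1.5,0,-34,0,0,0],[1.5,0,-48,0,0,0],[1.5,0,-54,0,0,0],[2,4,-54,0,0,0],[4,20,-54,0,0,0],[6,44,-54,0,0,0],[9,70,-54,0,0,0],[11.5,96,-54,0,0,0],[14,118,-54,0,0,0],[15,131,-54,0,0,0],[15,134,-54,0,0,0]]]}}

```text
time: 6.1
tool_pos: [565.6, 29.0, 83.5]
tcp_rot: [179.9, -0.0, 84.3]
ft_force: [-0.2, 0.4, -1.4]
finger_gap: 16.5
grip_force: 97.8
```

```bash
python3 - <<'E'
from h import *
s=snap('scene','scene3.png'); t=snap('top','top3.png')
a=cv2.resize(s['img'][250:340,290:390],None,fx=5,fy=5,interpolation=cv2.INTER_CUBIC)
b=cv2.resize(t['img'][130:220,150:210],None,fx=5,fy=5,interpolation=cv2.INTER_CUBIC)
cv2.imwrite('pics/c3.png',np.hstack([a,b]))
q=r.sense(); print(q['time'],q['tool_pos'],q['tcp_rot'],q['ft_force'])
h=np.array([564.7+.101*190,26.8+.995*190,42]); print(proj(s,h),proj(t,h))
E
```

```text
6.2 [565.11951425  27.0786579   82.98344891] [1.79939152e+02 1.86467060e-02 8.42967848e+01] [ 0.40309826 -0.09717063 -1.44534212]
[341.0024604  286.24360289] [200.60161175 174.03421667]
```

View pics/c3.png

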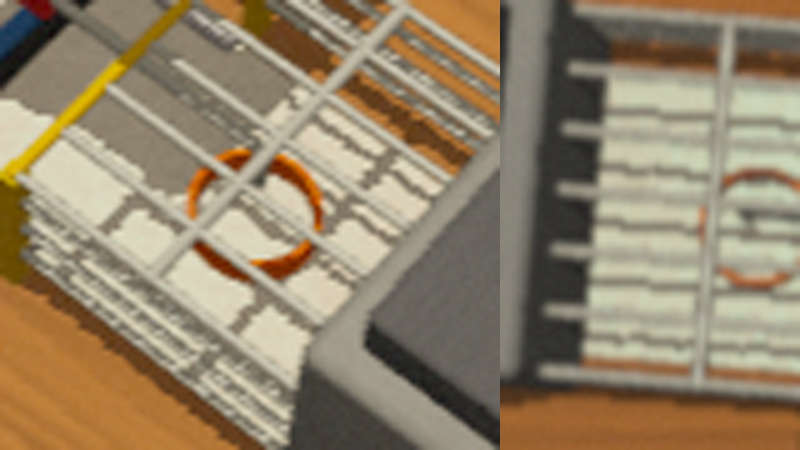

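The hook tip is at crop (262,180), inside the ring and matching the prediction, with the bar running under the roof. I lower it into the ring.

Emit:
{"fn": "step_arm", "kwargs": {"targets": [[[0,0,-8,0,0,0],[0,0,-18,0,0,0],[0,0,-28,0,0,0],[0,0,-34,0,0,0],[0,0,-37,0,0,0],[0,0,-37,0,0,0],[0,0,-37,0,0,0]]]}}

```text
time: 6.78
tool_pos: [564.5, 26.6, 44.9]
tcp_rot: [-180.0, 0.0, 84.2]
ft_force: [0.1, -0.0, -0.3]
finger_gap: 16.2
grip_force: 97.8
```

```bash
python3 - <<'E'
from h import *
q=r.sense(); print(q['time'],q['tool_pos'],q['tcp_rot'],q['ft_force'],q['wrist_torque'])
E
```

```text
6.7833 [564.45804694  26.58167438  44.90692733] [-1.79956580e+02  2.34056898e-03  8.41938498e+01] [ 0.08027974 -0.02590427 -0.32076029] [ 0.00187149 -0.00977407  0.00871842]
```

Emit:
{"fn": "step_arm", "kwargs": {"targets": [[[-0.3,-3,0,0,0,0],[-0.9,-9,0,0,0,0],[-1.6,-15,0,0,0,0],[-2,-20,0,0,0,0],[-2.5,-24,0,0,0,0],[-2.9,-28,0,0,0,0],[-3.3,-32,0,0,0,0],[-3.7,-37,0,0,0,0],[-4.3,-42,0,0,0,0],[-4.8,-47,0,0,0,0],[-5.3,-52,0,0,0,0],[-5.8,-57,0,0,0,0]]]}}

```text
time: 7.78
tool_pos: [558.8, -30.7, 45.3]
tcp_rot: [-180.0, -0.0, 84.2]
ft_force: [-0.1, -0.2, -2.3]
finger_gap: 16.2
grip_force: 97.8
```

Emit:
{"fn": "step_arm", "kwargs": {"targets": [[[-0.5,-5,0,0,0,0],[-1,-10,0,0,0,0],[-1.5,-15,0,0,0,0],[-2,-20,0,0,0,0],[-2.5,-25,0,0,0,0],[-3,-30,0,0,0,0],[-3.6,-35,0,0,0,0],[-4.2,-41,0,0,0,0],[-4.8,-47,0,0,0,0],[-5.4,-53,0,0,0,0],[-5.8,-57,0,0,0,0],[-6.1,-60,0,0,0,0]]]}}

```text
time: 8.78
tool_pos: [552.7, -90.9, 45.3]
tcp_rot: [-180.0, 0.0, 84.2]
ft_force: [-0.1, -0.5, -1.1]
finger_gap: 16.3
grip_force: 97.8
```

```bash
python3 - <<'E'
from h import *
q=r.sense(); print(q['time'],q['tool_pos'],q['tcp_rot'],q['ft_force'],q['wrist_torque'])
np.set_printoptions(precision=1,suppress=True)
O=np.array([580.8,143,0]);a=np.radians(84.2);u=np.array([np.cos(a),np.sin(a),0]);v=np.array([-np.sin(a),np.cos(a),0])
for n in('scene','top'):
    s=snap(n,n+'4.png'); im=s['img'];hsv=cv2.cvtColor(im,cv2.COLOR_BGR2HSV)
    m=((hsv[...,0]<16)&(hsv[...,1]>180)&(hsv[...,2]>90)).astype(np.uint8)
    c=proj(s,O-22*u+4*v+[0,0,9]).astype(int); x0,y0=c-28; mm=m[y0:y0+56,x0:x0+56]
    p=cv2.findNonZero(mm); e=cv2.fitEllipse(cv2.convexHull(p)); w=ray(s,e[0][0]+x0,e[0][1]+y0,12)-O
    print(n,len(p),e,w@u,w@v)
E
```

```text
8.7833 [552.68035036 -90.87676165  45.28261193] [-1.79997582e+02  3.96972972e-03  8.41917662e+01] [-0.08610329 -0.45310766 -1.1236984 ] [ 0.05165371 -0.0468992   0.00370295]
scene 137 ((16.24811553955078, 23.50347900390625), (50.8078727722168, 84.57806396484375), 57.46601486206055) -56.49630867979632 -6.310822111817832Traceback (most recent call last):
  File "<stdin>", line 9, in <module>
cv2.error: OpenCV(4.12.0) /io/opencv/modules/imgproc/src/shapedescr.cpp:361: error: (-201:Incorrect size of input array) There should be at least 5 points to fit the ellipse in function 'fitEllipseNoDirect'
```

```bash
python3 - <<'E'
from h import *
np.set_printoptions(precision=1,suppress=True)
s=load('scene4');t=snap('top','top4.png')
O=np.array([580.8,143,0]);a=np.radians(84.2);u=np.array([np.cos(a),np.sin(a),0]);v=np.array([-np.sin(a),np.cos(a),0])
for n,s in(('scene',s),('top',t)):
    hsv=cv2.cvtColor(s['img'],cv2.COLOR_BGR2HSV)
    print(n,'expect',proj(s,O-22*u+4*v+[0,0,9]),'old',proj(s,O+73*u+4.5*v+[0,0,9]))
    m=((hsv[...,0]<16)&(hsv[...,1]>195)&(hsv[...,2]>90)).astype(np.uint8)
    k,l,st,ce=cv2.connectedComponentsWithStats(m,connectivity=8)
    # compare simulated ring fit: fraction of orange pixels along ring at each lane position
    th=np.linspace(0,2*np.pi,90)
    best=[]
    for x in np.arange(-45,85,3):
      for y in(0,3,6):
        p=np.array([proj(s,O+(x+34*np.cos(q))*u+(y+34*np.sin(q))*v+[0,0,16]) for q in th]).round().astype(int)
        best.append((m[p[:,1].clip(0,419),p[:,0].clip(0,559)].mean(),x,y))
    print(sorted(best)[::-1][:5])
E
```

```text
scene expect [311.7 272. ] old [340.2 292.8]
[(np.float64(0.5555555555555556), np.int64(-18), 0), (np.float64(0.5444444444444444), np.int64(-15), 0), (np.float64(0.4888888888888889), np.int64(-18), 3), (np.float64(0.4666666666666667), np.int64(-15), 3), (np.float64(0.4), np.int64(-21), 3)]
top expect [234.8 177.9] old [202.4 175.4]
[(np.float64(0.0), np.int64(84), 6), (np.float64(0.0), np.int64(84), 3), (np.float64(0.0), np.int64(84), 0), (np.float64(0.0), np.int64(81), 6), (np.float64(0.0), np.int64(81), 3)]
```

Emit:
{"fn": "step_arm", "kwargs": {"targets": [[[-0.3,-3,0,0,0,0],[-0.7,-7,0,0,0,0],[-1.1,-11,0,0,0,0],[-1.5,-15,0,0,0,0],[-1.8,-18,0,0,0,0],[-2,-20,0,0,0,0],[-2,-20,0,0,0,0]]]}}

```text
time: 9.52
tool_pos: [550.7, -110.8, 45.3]
tcp_rot: [180.0, 0.0, 84.2]
ft_force: [0.1, 0.3, -1.9]
finger_gap: 16.2
grip_force: 97.8
```

Emit:
{"fn": "step_arm", "kwargs": {"targets": [[[-0.1,-1,0,0,0,0],[-0.2,-2,0,0,0,0],[-0.2,-2,0,0,0,0]]]}}

```text
time: 9.77
tool_pos: [550.6, -112.3, 45.3]
tcp_rot: [-180.0, 0.0, 84.2]
ft_force: [-0.5, 0.4, -1.4]
finger_gap: 16.6
grip_force: 97.8
```

Emit:
{"fn": "step_arm", "kwargs": {"targets": [[[-0.1,-1,0,0,0,0],[-0.1,-1,0,0,0,0]]]}}

```text
time: 9.93
tool_pos: [550.4, -113.2, 45.3]
tcp_rot: [-180.0, 0.0, 84.2]
ft_force: [1.6, 0.7, -2.5]
finger_gap: 16.1
grip_force: 97.8
```

Emit:
{"fn": "step_arm", "kwargs": {"targets": [[[-0.1,-1,0,0,0,0],[-0.1,-1,0,0,0,0]]]}}

```text
time: 10.1
tool_pos: [550.2, -114.1, 45.2]
tcp_rot: [-180.0, -0.0, 84.2]
ft_force: [-1.0, 0.7, -1.7]
finger_gap: 16.2
grip_force: 97.7
```

Emit:
{"fn": "step_arm", "kwargs": {"targets": [[[-0.1,-1,0,0,0,0],[-0.1,-1,0,0,0,0]]]}}

```text
time: 10.27
tool_pos: [550.1, -114.8, 45.1]
tcp_rot: [-180.0, -0.0, 84.2]
ft_force: [0.2, 3.6, -2.7]
finger_gap: 16.5
grip_force: 97.7
```

Emit:
{"fn": "step_arm", "kwargs": {"targets": [[[-0.1,-1,0,0,0,0],[-0.1,-1,0,0,0,0]]]}}

```text
time: 10.43
tool_pos: [550.0, -115.5, 45.1]
tcp_rot: [-180.0, -0.1, 84.2]
ft_force: [-0.2, 5.5, -2.3]
finger_gap: 15.7
grip_force: 97.7
```

```bash
python3 - <<'E'
from h import *
q=r.sense(); print(q['time'],q['tool_pos'],q['ft_force'],q['wrist_torque'])
E
```

```text
10.4333 [ 550.02933207 -115.53420673   45.07030226] [-0.16991145  5.49620421 -2.27078851] [ 0.93642591 -0.05875713  0.02968324]
```

Emit:
{"fn": "step_arm", "kwargs": {"targets": [[[-0.1,-1,0,0,0,0],[-0.1,-1,0,0,0,0]]]}}

```text
time: 10.6
tool_pos: [549.9, -116.1, 44.9]
tcp_rot: [-180.0, -0.1, 84.2]
ft_force: [0.4, 7.1, -2.7]
finger_gap: 16.2
grip_force: 97.6
```

Emit:
{"fn": "step_arm", "kwargs": {"targets": [[[0,-0.5,0,0,0,0],[0,-0.5,0,0,0,0],[0,-0.5,0,0,0,0]]]}}

```text
time: 10.85
tool_pos: [549.9, -116.4, 44.9]
tcp_rot: [-180.0, -0.1, 84.2]
ft_force: [0.2, 8.8, -2.8]
finger_gap: 16.4
grip_force: 97.6
```

8.8 N is right on the aim. I hold it for one second.

Emit:
{"fn": "step_arm", "kwargs": {"targets": [[[0,0,0,0,0,0],[0,0,0,0,0,0],[0,0,0,0,0,0],[0,0,0,0,0,0],[0,0,0,0,0,0],[0,0,0,0,0,0]]]}}

```text
time: 11.35
tool_pos: [549.9, -116.4, 44.9]
tcp_rot: [-180.0, -0.1, 84.2]
ft_force: [-0.3, 8.0, -3.2]
finger_gap: 16.5
grip_force: 97.6
```

Emit:
{"fn": "step_arm", "kwargs": {"targets": [[[0,0,0,0,0,0],[0,0,0,0,0,0],[0,0,0,0,0,0],[0,0,0,0,0,0],[0,0,0,0,0,0],[0,0,0,0,0,0]]]}}

```text
time: 11.85
tool_pos: [549.9, -116.4, 44.9]
tcp_rot: [-180.0, -0.1, 84.2]
ft_force: [1.0, 7.8, -2.9]
finger_gap: 16.6
grip_force: 97.6
```

```bash
python3 - <<'E'
from h import *
np.set_printoptions(precision=1,suppress=True)
O=np.array([580.8,143,0]);a=np.radians(84.2);u=np.array([np.cos(a),np.sin(a),0]);v=np.array([-np.sin(a),np.cos(a),0])
s=snap('scene','scene5.png')
hsv=cv2.cvtColor(s['img'],cv2.COLOR_BGR2HSV)
m=((hsv[...,0]<16)&(hsv[...,1]>195)&(hsv[...,2]>90)).astype(np.uint8)
th=np.linspace(0,2*np.pi,90); best=[]
for x in np.arange(-60,85,2):
  for y in(-3,0,3,6,9):
    p=np.array([proj(s,O+(x+34*np.cos(q))*u+(y+34*np.sin(q))*v+[0,0,16]) for q in th]).round().astype(int)
    best.append((m[p[:,1],p[:,0]].mean(),x,y))
print(sorted(best)[::-1][:5]); q=r.sense(); print(q['time'],q['tool_pos'],q['ft_force'])
cv2.imwrite('pics/c5.png',cv2.resize(s['img'][210:350,240:400],None,fx=4.2,fy=4.2,interpolation=cv2.INTER_CUBIC))
E
```

```text
[(np.float64(0.6444444444444445), np.int64(-42), 6), (np.float64(0.6), np.int64(-44), 6), (np.float64(0.5), np.int64(-44), 9), (np.float64(0.4666666666666667), np.int64(-42), 9), (np.float64(0.45555555555555555), np.int64(-42), 3)]
11.9 [ 549.9 -116.3   44.9] [ 0.9  8.3 -2.6]
```

Emit:
{"fn": "step_arm", "kwargs": {"targets": [[[0.1,1,0,0,0,0],[0.2,2,0,0,0,0],[0.3,3,0,0,0,0],[0.5,5,0,0,0,0],[0.9,9,0,0,0,0],[1.5,15,0,0,0,0],[2.1,21,0,0,0,0],[2.7,26,0,0,0,0],[3.1,30,0,0,0,0],[3.1,30,0,0,0,0],[3.1,30,0,0,0,0]]]}}

```text
time: 12.82
tool_pos: [553.2, -87.4, 45.3]
tcp_rot: [180.0, 0.0, 84.3]
ft_force: [-0.7, 0.2, -2.1]
finger_gap: 16.4
grip_force: 97.7
```

Emit:
{"fn": "step_arm", "kwargs": {"targets": [[[0,0,4,0,0,0],[0,0,12,0,0,0],[0,0,24,0,0,0],[0,0,40,0,0,0],[0,0,60,0,0,0],[0,0,82,0,0,0],[0,0,106,0,0,0],[0,0,130,0,0,0],[0,0,154,0,0,0],[0,0,175,0,0,0],[0,0,187,0,0,0],[0,0,191,0,0,0]]]}}

```text
time: 13.82
tool_pos: [554.6, -88.2, 240.4]
tcp_rot: [179.7, 0.0, 84.2]
ft_force: [0.1, -0.4, -1.9]
finger_gap: 16.4
grip_force: 97.7
```

```bash
python3 - <<'E'
from h import *
np.set_printoptions(precision=1,suppress=True)
O=np.array([580.8,143,0]);a=np.radians(84.2);u=np.array([np.cos(a),np.sin(a),0]);v=np.array([-np.sin(a),np.cos(a),0])
s=snap('scene','scene6.png')
hsv=cv2.cvtColor(s['img'],cv2.COLOR_BGR2HSV)
m=((hsv[...,0]<16)&(hsv[...,1]>195)&(hsv[...,2]>90)).astype(np.uint8)
th=np.linspace(0,2*np.pi,90); best=[]
for x in np.arange(-60,85,2):
  for y in(-3,0,3,6,9):
    p=np.array([proj(s,O+(x+34*np.cos(q))*u+(y+34*np.sin(q))*v+[0,0,16]) for q in th]).round().astype(int)
    best.append((m[p[:,1],p[:,0]].mean(),x,y))
print(sorted(best)[::-1][:5]); q=r.sense(); print(q['time'],q['tool_pos'],q['tcp_rot'],q['ft_force'],q['wrist_torque'])
w=snap('wrist','w6.png')
E
```

```text
[(np.float64(0.6444444444444445), np.int64(-42), 6), (np.float64(0.6222222222222222), np.int64(-40), 6), (np.float64(0.6222222222222222), np.int64(-42), 9), (np.float64(0.5555555555555556), np.int64(-40), 9), (np.float64(0.5555555555555556), np.int64(-40), 3)]
13.8667 [554.2 -88.1 239.3] [179.8   0.   84.2] [-0.2  0.6 -0.5] [-0. -0. -0.]
```

```bash
python3 - <<'E'
from h import *
for f in('w2','w6'):
    im=load(f)['img'].astype(int); red=(im[...,2]>100)&(im[...,1]<50)&(im[...,0]<50)
    rr=np.where(red[:,285])[0]; out=[rr.min()]
    for v in(180,230,300): u=np.where(red[v,230:340])[0]+230; out+= [u.min(),u.max()]
    for v in(20,60,130):
        g=im[v,255:315]; k=np.where((abs(g.max(1)-g.min(1))<25))[0]+255; out+=[k.min(),k.max()]
    print(f,out)
E
```

```text
w2 [np.int64(163), np.int64(258), np.int64(311), np.int64(260), np.int64(310), np.int64(262), np.int64(307), np.int64(272), np.int64(296), np.int64(273), np.int64(296), np.int64(274), np.int64(295)]
w6 [np.int64(163), np.int64(258), np.int64(311), np.int64(260), np.int64(310), np.int64(262), np.int64(307), np.int64(272), np.int64(297), np.int64(273), np.int64(296), np.int64(274), np.int64(295)]
```

Emit:
{"fn": "step_arm", "kwargs": {"targets": [[[-3,-8.5,0,0,0,-0.035],[-10,-28,0,0,0,-0.115],[-21,-57,0,0,0,-0.231],[-31,-85,0,0,0,-0.346],[-42,-114,0,0,0,-0.462],[-52,-142,0,0,0,-0.577],[-63,-171,0,0,0,-0.693],[-73,-199,0,0,0,-0.808],[-84,-228,0,0,0,-0.924],[-94,-256,0,0,0,-1.04],[-101.5,-276,0,0,0,-1.12],[-104.5,-284.5,0,0,0,-1.1545]]]}}

```text
time: 14.92
tool_pos: [446.0, -374.7, 233.9]
tcp_rot: [-179.9, 0.1, 17.6]
ft_force: [-0.8, 0.9, -2.0]
finger_gap: 16.6
grip_force: 97.8
```

Emit:
{"fn": "step_arm", "kwargs": {"targets": [[[0,0,-10,0,0,0],[0,0,-30,0,0,0],[0,0,-55,0,0,0],[0,0,-80,0,0,0],[0,0,-100,0,0,0],[0,0,-114,0,0,0],[0,0,-120,0,0,0],[0,0,-120,0,0,0],[0,0,-120,0,0,0]]]}}

```text
time: 15.67
tool_pos: [448.8, -371.3, 115.9]
tcp_rot: [-179.9, 0.0, 18.1]
ft_force: [-0.2, 0.1, -1.2]
finger_gap: 16.5
grip_force: 97.8
```

```bash
python3 - <<'E'
from h import *
q=r.sense(); print(q['time'],q['tool_pos'],q['tcp_rot'],q['ft_force'])
w=snap('wrist','w7.png');s=snap('scene','scene7.png')
a=cv2.resize(s['img'][110:220,150:260],None,fx=3.5,fy=3.5,interpolation=cv2.INTER_CUBIC)
b=cv2.resize(w['img'],(400,300)); c=np.zeros((385,790,3),np.uint8); c[:385,:385]=a; c[:300,390:]=b; cv2.imwrite('pics/c7.png',c)
E
```

```text
15.6667 [ 448.78036094 -371.29507396  115.88343143] [-1.79938190e+02  1.81749965e-02  1.81488367e+01] [-0.15228742  0.06032404 -1.21852239]
```

Emit:
{"fn": "step_arm", "kwargs": {"targets": [[[0,0,-6,0,0,0],[0,0,-14,0,0,0],[0,0,-22,0,0,0],[0,0,-29,0,0,0],[0,0,-34,0,0,0],[0,0,-37,0,0,0],[0,0,-38,0,0,0],[0,0,-38,0,0,0]]]}}

```text
time: 16.43
tool_pos: [448.6, -372.2, 78.0]
tcp_rot: [-180.0, 0.0, 18.1]
ft_force: [0.3, 0.6, -1.5]
finger_gap: 16.1
grip_force: 98.1
```

Emit:
{"fn": "step_arm", "kwargs": {"targets": [[[0,0,-1,0,0,0],[0,0,-2,0,0,0],[0,0,-2,0,0,0],[0,0,-2,0,0,0]]]}}

```text
time: 16.77
tool_pos: [449.0, -372.5, 77.3]
tcp_rot: [179.9, -0.0, 18.1]
ft_force: [-3.3, 2.7, 6.4]
finger_gap: 16.1
grip_force: 99.1
```

```bash
python3 - <<'E'
from h import *
q=r.sense(); print(q['time'],q['tool_pos'],q['tcp_rot'],q['ft_force'],q['wrist_torque'])
E
```

```text
16.7667 [ 448.99352383 -372.54276223   77.34535259] [ 1.79945760e+02 -2.44060594e-02  1.80677308e+01] [-3.32201246  2.65142613  6.42497135] [0.42752255 0.42020211 0.0901478 ]
```

The pose and force match those at the grasp, so the rod is seated. I release and rise.

Emit:
{"fn": "step_arm", "kwargs": {"targets": [[[0,0,0.5,0,0,0],[0,0,0.5,0,0,0],[0,0,0.5,0,0,0],[0,0,0.5,0,0,0],[0,0,0.5,0,0,0],[0,0,0.5,0,0,0],[0,0,0.5,0,0,0],[0,0,0.5,0,0,0],[0,0,0.5,0,0,0]]], "fingers": -1}}

```text
time: 17.52
tool_pos: [448.7, -372.2, 76.8]
tcp_rot: [-180.0, 0.0, 18.1]
ft_force: [-0.9, -0.4, -0.1]
finger_gap: 85.3
grip_force: 0.0
```

Emit:
{"fn": "step_arm", "kwargs": {"targets": [[[0,0,4,0,0,0],[0,0,14,0,0,0],[0,0,30,0,0,0],[0,0,50,0,0,0],[0,0,75,0,0,0],[0,0,100,0,0,0],[0,0,120,0,0,0],[0,0,127,0,0,0],[0,0,127,0,0,0],[0,0,127,0,0,0]]]}}

```text
time: 18.35
tool_pos: [448.7, -372.2, 203.7]
tcp_rot: [180.0, -0.0, 18.1]
ft_force: [-0.9, -0.2, 0.1]
finger_gap: 85.4
grip_force: 0.0
```

```bash
python3 - <<'E'
from h import *
q=r.sense(); print(q['time'],q['tool_pos'],q['tcp_rot'],q['ft_force'],q['finger_gap'])
w=snap('wrist','w8.png');s=snap('scene','scene8.png')
a=cv2.resize(s['img'][120:350,160:420],(452,400),interpolation=cv2.INTER_CUBIC)
b=cv2.resize(w['img'],(346,260)); c=np.zeros((400,800,3),np.uint8); c[:,:452]=a; c[:260,454:]=b; cv2.imwrite('pics/c8.png',c)
E
```

```text
18.35 [ 448.68044931 -372.19758923  203.70487408] [ 1.79979999e+02 -1.23512987e-02  1.80670991e+01] [-0.89481942 -0.19629998  0.08573464] 85.42754571710097
```

View pics/c8.png

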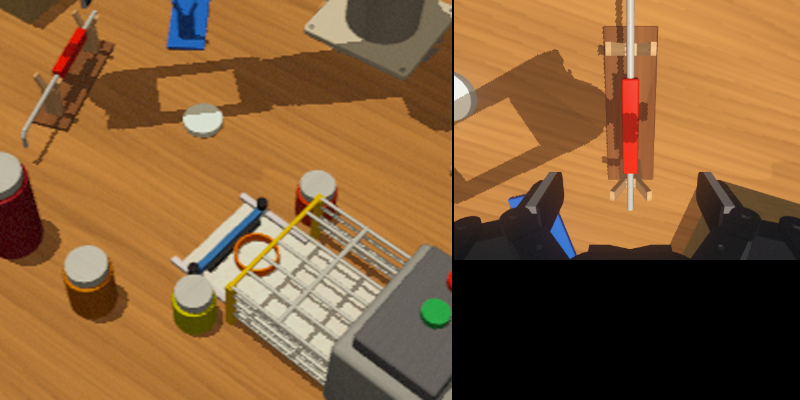

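The band lies at (256,254), against the rubber. The rod hangs hook down in both forks of the brown rack, with the handle at (70,52), and the jars and other things are where they were.

```bash
python3 -c "
from bench import r
print(r.hand_in())"
```

```text
the job is handed in; nothing more can be done
None
```

The job is handed in: the hook drew the band out and pressed it into the rubber stop at about 8–9 N for just over a second; the band lies there, the rod hangs hook down in the wooden rack, and the last picture shows nothing else moved.

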